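# Make room for the seventh lid

## Robot

A 6-joint arm with a two-finger parallel gripper is mounted at the origin on a cart in front of the work surface, level with it; the furniture and walls round the work are solid. World frame = base frame: x ahead of the robot, y to its left, z up, the work surface at z = 0. Lengths are in mm, angles in rad, forces in N, time in s.
With the tool pointing down it reaches from about 350 to 875 mm from the base axis. Payload 4.2 kg.
Tool frame: the origin (TCP) lies at the very end of the fingers, on their centre line; the grasp point (between the pads) lies 19 mm behind it; z points along the fingers, y is the line along which they close (so a half turn about z gives the same grasp; the last joint's range is limited). The gripper opens to 85 mm and grips with 20 to 120 N. Pads are 22 mm wide; open, the fingers measure 114 mm over their backs; the gripper's body (76 mm by 85 mm) begins 54 mm behind the grasp point. The pads swing forward as they close: fully open they stand 13 mm farther back than shut.
Start: joints at [-1.087, 0.385, 0.008, 0, -1.194, -0.259], TCP at [139.337, -609.249, 231.312] pointing down, gripper open.
Joint ranges: [-3.14, 3.14], [-1.21, 2.06], [-1.07, 1.41], [-3.16, 2.05], [-2.99, -0.16], [-3.1, 3.1]. Speed limits (rad/s): [2.79, 2.79, 3.14, 3.14, 3.14, 3.14].

## Interface

Orientations are given as a unit quaternion [x, y, z, w].
In Python, from bench import arm, optics gives the robot as it stands. The module is installed in compiled form; this text tells all that it offers.
- The arm moves only by the tool step_arm, never from a script. Its argument "motion" is a list of rows, each an object with "dr": the turn, a rotation vector about the tool's x, y, z in units of 8 degrees (1.0 is 8 degrees), a list of three; "slide": the shift along the tool's x, y, z in mm, a list of three; "jaw": the finger opening in mm, from 0 to 85.4. A call has exactly 8 rows; each row is the pose to reach, as a shift and turn from the pose commanded when the call began, along the tool's axes at that moment; what a row does not reach only later rows make up. A row lasts 1/8 s, in which the tool goes at most 62.5 mm and 10.7 degrees, less where a joint would pass 70% of its speed; a pose out of reach is approached as far as the arm can. A call with a gripper value outside its range is refused whole. The fingers move at their own pace and stop on an object; the grip force is fixed at half the most. Time passes only in rows, so rows that repeat a pose let the fingers close, or fill a call up. It gives the time, the measured TCP pose, the force, the opening and the grip force at its end, in the units of the state.
- arm.read_state(): the state, without advancing time (a new reading comes with each control period).
- optics.get_image(name): name is "side" or "top" or "wrist"; returns the picture (480x640x3 uint8, blue, green, red); there is no depth.
- optics.camera_info(name): a dict with "camera_matrix" (3x3 intrinsics, pixels), "view" (4x4, takes a point from world to camera coordinates); the wrist camera has in their place "T_tool_cam" (4x4, takes a point from camera to tool coordinates, whose origin is the TCP and whose axes are the flange's). Camera axes: x right, y up, looking along -z (the intrinsics and any distortion apply to the point x, -y, -z); pixel columns grow to the right and rows downward; lengths in mm; the calibration is good to about 2 mm. The wrist camera is an equidistant fisheye: a pixel r from the principal point sees the ray r / f radians off the axis. A picture is of the moment at which its call begins: read the wrist's pose just before it. camera_info takes no time and is no camera call.
- arm.job_done(): hands the job in; it is judged then, once.
The state is a dict: "clock": time; "joints": joint angles; "joint_vel": joint speeds; "joint_efforts": joint torques, N m; "position": TCP position; "ee_rot": TCP orientation; "contact_force": force on the tool from outside, world axes, zero at the start; "wrist_torque": the same for the moment, N m; "gripper_width": finger opening in mm; "grasp_force": force on a finger pad.
Only numpy, scipy, OpenCV 4.12 (cv2) and the standard library are available. Lean on these libraries where they do the work, as an engineer would, in place of code of your own. Each camera call takes 0.05 s, during which the arm holds its last target. There are 200 camera calls.

## Task

Pack the red jar lid into the round tin with the other six, so that all seven lie flat on the tin's floor in one layer, open side up. The five lids along the tin's wall are spread out and leave no gap wide enough: slide them together where they lie, without lifting any of the six out of the tin, and press the red lid down into the room you have made. Leave the other things on the worktop where they are.

Things in the scene. Friction and masses are not known exactly. Their poses are not given: they have to be found in the camera images.
- tin_floor (a point): low round open tin, blue outside with a steel rolled rim and a bare metal floor, fixed to the worktop: inner diameter 190 mm, outer 200 mm, 27 mm high, floor 3 mm thick. The point is the centre of the inner floor (3 mm above the worktop); z up, yaw without meaning. Seven lids fit flat only as one in the middle and six round it; 2 mm of play is then left between lid and wall
- lid_0_mid (a point): white lid, at the start in the middle of the tin; a smooth jar lid lying open side up (a shallow cup): outside diameter 62 mm, 18 mm high, skirt 3 mm thick, inner diameter 56 mm, cup floor 5 mm above the underside, lower outer edge bevelled 3 mm, about 40 g; loose, slides when its skirt is pushed from inside or outside. The point is its centre, 9 mm above its underside; z up through the open side
- lid_1_mid (a point): green lid, at the start against the tin wall, one of five spread unevenly round the white one; size, shape, point and axes as the white lid
- lid_2_mid (a point): yellow lid, at the start against the tin wall, one of five spread unevenly round the white one; size, shape, point and axes as the white lid
- lid_3_mid (a point): brown-gold lid, at the start against the tin wall, one of five spread unevenly round the white one; size, shape, point and axes as the white lid
- lid_4_mid (a point): grey lid, at the start against the tin wall, one of five spread unevenly round the white one; size, shape, point and axes as the white lid
- lid_5_mid (a point): orange lid, at the start against the tin wall, one of five spread unevenly round the white one; size, shape, point and axes as the white lid
- lid_last_mid (a point): red lid, the same size and shape as the white one, at the start upside down (open side up) on the worktop right or left of the tin. All lids slide easily on each other and in the tin (friction about 0.25), normally on fingers and worktop. The point is its centre, 9 mm above its underside
- salt_mill_mid (a point): bystander: salt shaker, 44 mm across, 90 mm high, on the worktop at the other side of the tin from the red lid; loose. The point is its centre, half-way up
- mandarin_mid (a point): bystander: mandarin, about 57 mm, behind the tin; loose. The point is its centre, half-way up
- lemon_mid (a point): bystander: lemon, 74x51x53 mm, behind the tin; loose. The point is its centre, half-way up
- spice_jar_mid (a point): bystander: black-capped spice jar, 41 mm across, 105 mm high, at the back left; loose. The point is its centre, half-way up
- olive_jar_mid (a point): bystander: dark-lidded jar with green olives, 70 mm across, 86 mm high, at the back right; loose. The point is its centre, half-way up

How it is judged (in metres and radians):
At the end, for the whole second after the job is handed in: All seven lids are in the tin, each flat on its floor (centre point less than 11.5 mm above the floor, tilt under 0.06 rad, open side up) with its centre within 67 mm of the tin's centre (z of each of lid_0_mid, lid_1_mid, lid_2_mid, lid_3_mid, lid_4_mid, lid_5_mid, lid_last_mid in the frame of tin_floor below 0.0115 m and horizontal distance between each of lid_0_mid, lid_1_mid, lid_2_mid, lid_3_mid, lid_4_mid, lid_5_mid, lid_last_mid and tin_floor below 0.067 m and angle between each of lid_0_mid, lid_1_mid, lid_2_mid, lid_3_mid, lid_4_mid, lid_5_mid, lid_last_mid's own z axis and vertical below 0.06 rad); the robot touches nothing.
It fails at once if one of the six lids that start in the tin is lifted out of it (underside more than 24 mm above the tin's floor) (z of any of lid_0_mid, lid_1_mid, lid_2_mid, lid_3_mid, lid_4_mid, lid_5_mid in the frame of tin_floor above 0.033 m).
It fails at once if the salt shaker, mandarin, lemon, spice jar or olive jar is displaced by more than 30 mm (distance of any of salt_mill_mid, mandarin_mid, lemon_mid, spice_jar_mid, olive_jar_mid from where it was at the start of the episode above 0.03 m).
It also fails if it takes over 58 s, if anything falls off the work surface, if the arm or the gripper's body presses on something with over 40 N, if the wrist force passes 120 N, or if a joint passes its speed limit or range.

## Working session

There is one attempt and no reset: what is moved stays moved. The work goes in short steps, Python scripts to look and compute and a tool call to move; the robot and the scene stay as the last step left them, time stands still between calls to the robot, and variables do not carry over. Pictures are saved under pics/ and viewed, at most 10 in all, crops included, and the job is handed in when it is done.

Besides the shell and the picture viewer there is one more tool, called after "Call:" by a JSON object that holds its "api" and its "payload". step_arm: Moves the arm, as the interface text tells. Its arguments: {"type":"object","properties":{"motion":{"type":"array","items":{"type":"object","properties":{"dr":{"type":"array","items":{"type":"number"}},"slide":{"type":"array","items":{"type":"number"}},"jaw":{"type":"number"}}}}},"required":["motion"]}

```bash
mkdir -p pics; python3 - <<'E'
from bench import arm, optics
import cv2, numpy as np
s=arm.read_state(); print({k:np.round(v,3).tolist() for k,v in s.items()})
im=optics.get_image("top"); cv2.imwrite("pics/top0.png",im)
for n in("top","side","wrist"):
    print(n,{k:np.round(v,3).tolist() if not isinstance(v,(str,dict)) else v for k,v in optics.camera_info(n).items()})
E
```

```text
{'clock': 0.0, 'joints': [-1.087, 0.386, 0.007, -0.0, -1.194, -0.259], 'joint_vel': [0.0, -0.001, 0.002, 0.001, -0.001, -0.0], 'joint_efforts': [-0.0, -39.229, 18.84, 4.186, -0.005, -0.0], 'position': [139.201, -608.707, 230.234], 'ee_rot': [-0.112, 0.994, 0.001, -0.0], 'contact_force': [0.38, 0.029, -0.221], 'wrist_torque': [0.001, 0.028, 0.024], 'grasp_force': 0.0, 'gripper_width': 85.449}
top {'camera_matrix': [[524.127, 0.0, 314.262], [0.0, 524.127, 244.76], [0.0, 0.0, 1.0]], 'view': [[0.025, -0.999, -0.022, -10.42], [0.998, 0.023, 0.058, -627.83], [-0.057, -0.023, 0.998, -1074.243], [0.0, 0.0, 0.0, 1.0]]}
side {'camera_matrix': [[576.916, 0.0, 310.224], [0.0, 576.916, 237.729], [0.0, 0.0, 1.0]], 'view': [[-0.774, -0.633, 0.003, 483.607], [0.54, -0.659, 0.524, -374.159], [-0.329, 0.407, 0.852, -1106.594], [0.0, 0.0, 0.0, 1.0]]}
wrist {'camera_matrix': [[371.648, 0.0, 315.124], [0.0, 371.648, 244.304], [0.0, 0.0, 1.0]], 'T_tool_cam': [[0.0, 0.956, 0.293, 75.17], [1.0, -0.001, 0.001, -1.063], [0.001, 0.293, -0.956, -141.694], [0.0, 0.0, 0.0, 1.0]]}
```

View pics/top0.png

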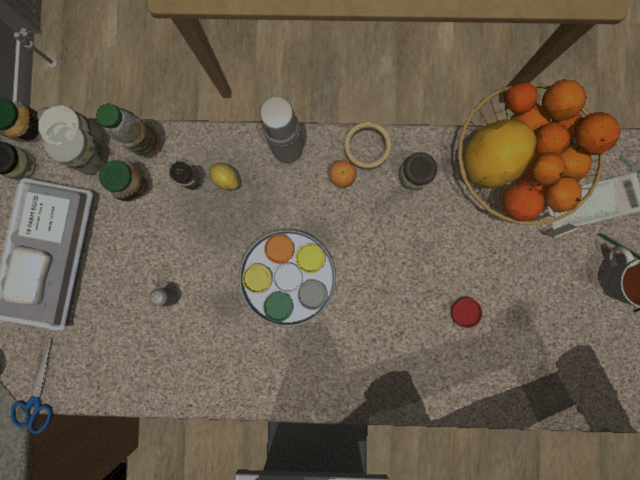

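```bash
cat > h.py <<'E'
from bench import arm, optics
import cv2, numpy as np
from scipy.spatial.transform import Rotation as R
def plane(name,uv,z,st=None):
    c=optics.camera_info(name); K=np.array(c["camera_matrix"]); uv=np.atleast_2d(uv).astype(float)
    x=(uv[:,0]-K[0,2])/K[0,0]; y=(uv[:,1]-K[1,2])/K[1,1]
    if name=="wrist":
        th=np.hypot(x,y)+1e-12; d=np.c_[x/th*np.sin(th),-y/th*np.sin(th),-np.cos(th)]
        T=np.eye(4); T[:3,:3]=R.from_quat(st["ee_rot"]).as_matrix(); T[:3,3]=st["position"]
        M=T@np.array(c["T_tool_cam"])
    else: d=np.c_[x,-y,-np.ones_like(x)]; M=np.linalg.inv(np.array(c["view"]))
    w=d@M[:3,:3].T; o=M[:3,3]
    return o+w*((z-o[2])/w[:,2])[:,None]
def circ(P):
    A=np.c_[2*P[:,:2],np.ones(len(P))]; s=np.linalg.lstsq(A,(P[:,:2]**2).sum(1),rcond=None)[0]
    return s[:2],np.sqrt(s[2]+s[0]**2+s[1]**2)
E
python3 - <<'E'
from h import *
im=cv2.imread("pics/top0.png"); hsv=cv2.cvtColor(im,cv2.COLOR_BGR2HSV)
for n,(u,v) in dict(orange=(279,248),yellow=(311,257),gold=(258,278),green=(278,306),red=(466,312),grey=(312,294),white=(288,277)).items():
    h0=hsv[v,u].astype(int)
    m=(np.abs(hsv[...,0].astype(int)-h0[0])<6)|((n=='red')&(hsv[...,0]>170)); m&=(hsv[...,1]>max(90,h0[1]*.5))&(hsv[...,2]>40)
    yy,xx=np.mgrid[:480,:640]; m&=np.hypot(xx-u,yy-v)<18
    if n in('grey','white'):
        print(n,h0,plane("top",(u,v),21)[0].round(1)); continue
    k,l,s,c=cv2.connectedComponentsWithStats(m.astype(np.uint8)); i=1+np.argmax(s[1:,4])
    print(n,h0,s[i],c[i].round(1),plane("top",c[i],16 if n=='red' else 19)[0].round(1))
# tin: blue outside ring
print("tin rough",plane("top",(288.3,277.5),27)[0].round(1))
c=cv2.resize(im[220:340,230:350],None,fx=5,fy=5,interpolation=cv2.INTER_CUBIC); cv2.imwrite("pics/tin0.png",c)
E
```

```text
orange [ 14 167 157] [264 234  30  30 688] [278.6 248.5] [618.4  78.9  19. ]
yellow [ 30 145 160] [296 244  29  29 666] [309.9 257.9] [600.3  13.   19. ]
gold [ 28 124 160] [242 264  30  29 668] [256.6 277.9] [556.  122.9  19. ]
green [ 68  78 104] [273 294   3   2   3] [274.  294.3] [522.9  85.6  19. ]
red [  3 183 120] [451 297  32  31 760] [466.6 312.4] [ 495.8 -312.5   16. ]
grey [ 43  15 123] [525.7   6.8  21. ]
white [108  19 172] [559.5  57.4  21. ]
tin rough [558.5  56.3  27. ]
```

View pics/tin0.png

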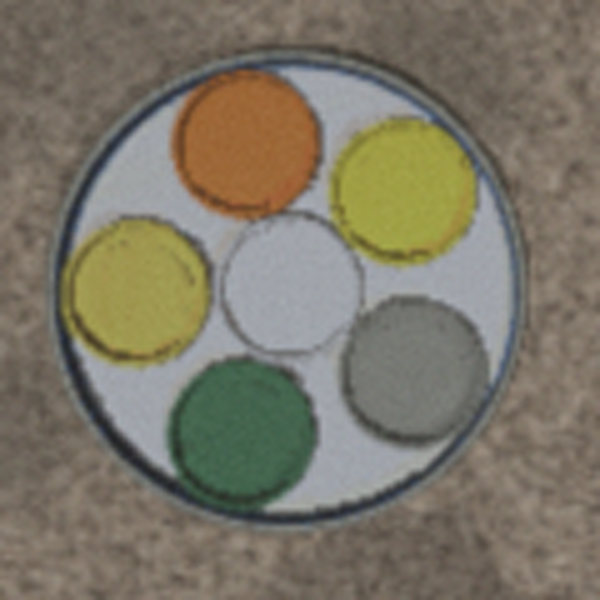

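Call:
{"api": "step_arm", "payload": {"motion": [{"dr": [0, 0, 1.6], "slide": [-557, 556, 20], "jaw": 0}, {"dr": [0, 0, 1.6], "slide": [-557, 556, 20], "jaw": 0}, {"dr": [0, 0, 1.6], "slide": [-557, 556, 20], "jaw": 0}, {"dr": [0, 0, 1.6], "slide": [-557, 556, 20], "jaw": 0}, {"dr": [0, 0, 1.6], "slide": [-557, 556, 20], "jaw": 0}, {"dr": [0, 0, 1.6], "slide": [-557, 556, 20], "jaw": 0}, {"dr": [0, 0, 1.6], "slide": [-557, 556, 20], "jaw": 0}, {"dr": [0, 0, 1.6], "slide": [-557, 556, 20], "jaw": 0}]}}

```text
clock: 1.05
position: [405.0, -185.6, 218.5]
ee_rot: [-0.001, 1.0, 0.0, -0.0]
contact_force: [0.6, -1.0, -0.6]
gripper_width: -0.1
grasp_force: 0.0
```

Call:
{"api": "step_arm", "payload": {"motion": [{"dr": [0, 0, 0], "slide": [-153, 242, 20], "jaw": 0}, {"dr": [0, 0, 0], "slide": [-153, 242, 20], "jaw": 0}, {"dr": [0, 0, 0], "slide": [-153, 242, 20], "jaw": 0}, {"dr": [0, 0, 0], "slide": [-153, 242, 20], "jaw": 0}, {"dr": [0, 0, 0], "slide": [-153, 242, 20], "jaw": 0}, {"dr": [0, 0, 0], "slide": [-153, 242, 20], "jaw": 0}, {"dr": [0, 0, 0], "slide": [-153, 242, 20], "jaw": 0}, {"dr": [0, 0, 0], "slide": [-153, 242, 20], "jaw": 0}]}}

```text
clock: 2.05
position: [556.7, 53.6, 198.8]
ee_rot: [-0.0, 1.0, -0.0, -0.0]
contact_force: [-1.2, -0.3, -0.1]
gripper_width: 0.1
grasp_force: 0.0
```

```bash
python3 - <<'E'
from h import *
s=arm.read_state(); print(s["position"],s["ee_rot"])
im=optics.get_image("wrist"); cv2.imwrite("pics/w1.png",im)
import json; json.dump({k:np.array(s[k]).tolist() for k in("position","ee_rot")},open("w1.json","w"))
E
```

```text
[556.68710039  53.6147386  198.79489678] [-1.00806437e-04  9.99999988e-01 -1.88357194e-05 -1.14389540e-04]
```

View pics/w1.png

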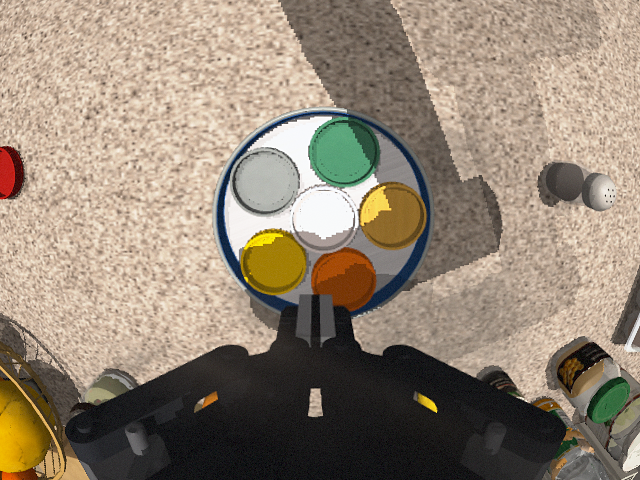

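```bash
cat > meas.py <<'E'
from h import *
import json
def lids(im,st,seeds,zt=21):
    hsv=cv2.cvtColor(im,cv2.COLOR_BGR2HSV).astype(int); yy,xx=np.mgrid[:480,:640]; out={}
    for n,(u,v) in seeds.items():
        H=hsv[...,0]; lo,hi={'green':(60,95),'gold':(12,27),'yellow':(20,32),'orange':(4,15),'red':(0,8)}[n]
        m=(H>=lo)&(H<=hi)&(hsv[...,1]>110)&(hsv[...,2]>35)&(np.hypot(xx-u,yy-v)<44)
        if n=='red': m|=(H>172)&(hsv[...,1]>110)&(np.hypot(xx-u,yy-v)<44)
        m=cv2.morphologyEx(m.astype(np.uint8),cv2.MORPH_OPEN,np.ones((5,5)))
        c=max(cv2.findContours(m,0,cv2.CHAIN_APPROX_NONE)[0],key=cv2.contourArea)
        p=cv2.convexHull(c)[:,0,:]
        cc,r=cv2.minEnclosingCircle(p.astype(np.float32))
        out[n]=(cc,r,*circ(plane("wrist",p,zt,st)))
    return out
E
python3 - <<'E'
from meas import *
st=json.load(open("w1.json")); im=cv2.imread("pics/w1.png")
for n,(c,r,w,rw) in lids(im,st,dict(green=(344,153),gold=(392,216),yellow=(274,262),orange=(344,280))).items(): print(n,np.round(c,1),round(r,1),w.round(1),rw.round(1))
for n,uv in dict(grey=(266,180),white=(324,217),green=(344,153),gold=(392,216),yellow=(274,262),orange=(344,280)).items(): print(n,plane("wrist",uv,20,st)[0].round(1))
hsv=cv2.cvtColor(im,cv2.COLOR_BGR2HSV).astype(int); yy,xx=np.mgrid[:480,:640]
m=(hsv[...,0]>98)&(hsv[...,0]<130)&(hsv[...,1]>100)&(np.hypot(xx-323,yy-213)<118)&(yy<300)
P=[];
for a in np.arange(-200,25,3):
    t=np.radians(a); rs=np.arange(80,118,.5); X=323+rs*np.cos(t); Y=213+rs*np.sin(t)
    ok=m[Y.round().astype(int),X.round().astype(int)]
    if ok.any(): P.append((X[ok][-1],Y[ok][-1]))
Q=plane("wrist",np.array(P),26,st); c,r=circ(Q); e=np.hypot(*(Q[:,:2]-c).T)-r; k=abs(e)<3; c,r=circ(Q[k]); print("tin blue outer",c.round(1),r.round(1),len(P),k.sum())
for w in [[(213,212),(436,213),(322,107)]]: print(circ(plane("wrist",np.array(w),27,st)))
E
```

```text
green [340.6 161.7] 28.7 [504.6  74.8] 22.3
gold [391.8 215.4] 34.2 [553.2 121.4] 31.1
yellow [273.2 261.7] 33.5 [597.3  13.5] 31.6
orange [343.2 279.5] 32.9 [614.3  78.8] 31.3
grey [521.4   9.4  20. ]
white [554.6  60.   20. ]
green [498.1  76.8  20. ]
gold [553.3 121.   20. ]
yellow [596.9  14.3  20. ]
orange [614.7  79.1  20. ]
tin blue outer [557.4  59.5] 95.0 75 75
(array([558.5828331 ,  60.94321825]), np.float64(99.6094746173868))
```

Call:
{"api": "step_arm", "payload": {"motion": [{"dr": [0, 0, 0], "slide": [35, -44, 139], "jaw": 0}, {"dr": [0, 0, 0], "slide": [35, -44, 139], "jaw": 0}, {"dr": [0, 0, 0], "slide": [35, -44, 139], "jaw": 0}, {"dr": [0, 0, 0], "slide": [35, -44, 139], "jaw": 0}, {"dr": [0, 0, 0], "slide": [35, -44, 165], "jaw": 0}, {"dr": [0, 0, 0], "slide": [35, -44, 187], "jaw": 0}, {"dr": [0, 0, 0], "slide": [35, -44, 187], "jaw": 0}, {"dr": [0, 0, 0], "slide": [35, -44, 187], "jaw": 0}]}}

```text
clock: 3.1
position: [523.9, 11.0, 13.4]
ee_rot: [-0.001, 1.0, 0.0, 0.002]
contact_force: [-1.0, -0.1, 0.3]
gripper_width: 0.1
grasp_force: 0.0
```

Call:
{"api": "step_arm", "payload": {"motion": [{"dr": [0, 0, 0], "slide": [-6, -5, 1], "jaw": 0}, {"dr": [0, 0, 0], "slide": [-13, -8, 1], "jaw": 0}, {"dr": [0, 0, 0], "slide": [-20, -10.5, 1], "jaw": 0}, {"dr": [0, 0, 0], "slide": [-27.5, -11.5, 1], "jaw": 0}, {"dr": [0, 0, 0], "slide": [-35, -12, 1], "jaw": 0}, {"dr": [0, 0, 0], "slide": [-43, -11.5, 1], "jaw": 0}, {"dr": [0, 0, 0], "slide": [-43, -11.5, 1], "jaw": 0}, {"dr": [0, 0, 0], "slide": [-43, -11.5, 1], "jaw": 0}]}}

```text
clock: 4.1
position: [565.2, -0.9, 10.5]
ee_rot: [-0.001, 1.0, -0.0, -0.0]
contact_force: [0.3, 0.4, 0.9]
gripper_width: 0.1
grasp_force: 0.0
```

Call:
{"api": "step_arm", "payload": {"motion": [{"dr": [0, 0, 0], "slide": [7, 0, 0], "jaw": 0}, {"dr": [0, 0, 0], "slide": [7, 0, -45], "jaw": 0}, {"dr": [0, 0, 0], "slide": [37, 39, -45], "jaw": 0}, {"dr": [0, 0, 0], "slide": [67, 78, -45], "jaw": 0}, {"dr": [0, 0, 0], "slide": [67, 78, -45], "jaw": 0}, {"dr": [0, 0, 0], "slide": [67, 78, -20], "jaw": 0}, {"dr": [0, 0, 0], "slide": [67, 78, 0], "jaw": 0}, {"dr": [0, 0, 0], "slide": [67, 78, 0], "jaw": 0}]}}

```text
clock: 5.1
position: [497.7, 76.2, 9.8]
ee_rot: [-0.0, 1.0, -0.001, -0.001]
contact_force: [0.5, 0.2, 0.0]
gripper_width: 0.1
grasp_force: 0.0
```

Call:
{"api": "step_arm", "payload": {"motion": [{"dr": [0, 0, 0], "slide": [-2.5, 8, -1], "jaw": 0}, {"dr": [0, 0, 0], "slide": [-6, 14.5, -1], "jaw": 0}, {"dr": [0, 0, 0], "slide": [-10, 21, -1], "jaw": 0}, {"dr": [0, 0, 0], "slide": [-16, 27, -1], "jaw": 0}, {"dr": [0, 0, 0], "slide": [-21.5, 32, -1], "jaw": 0}, {"dr": [0, 0, 0], "slide": [-25, 34.5, -1], "jaw": 0}, {"dr": [0, 0, 0], "slide": [-25, 34.5, -1], "jaw": 0}, {"dr": [0, 0, 0], "slide": [-25, 34.5, -1], "jaw": 0}]}}

```text
clock: 6.1
position: [523.0, 111.4, 11.6]
ee_rot: [-0.001, 1.0, -0.0, -0.0]
contact_force: [0.3, 0.2, -0.4]
gripper_width: 0.1
grasp_force: 0.0
```

Call:
{"api": "step_arm", "payload": {"motion": [{"dr": [0, 0, 0], "slide": [4, -5, 0], "jaw": 0}, {"dr": [0, 0, 0], "slide": [4, -5, -50], "jaw": 0}, {"dr": [0, 0, 0], "slide": [-20, -30, -110], "jaw": 0}, {"dr": [0, 0, 0], "slide": [-33, -55, -170], "jaw": 0}, {"dr": [0, 0, 0], "slide": [-33, -55, -190], "jaw": 0}, {"dr": [0, 0, 0], "slide": [-33, -55, -190], "jaw": 0}, {"dr": [0, 0, 0], "slide": [-33, -55, -190], "jaw": 0}, {"dr": [0, 0, 0], "slide": [-33, -55, -190], "jaw": 0}]}}

```text
clock: 7.1
position: [555.2, 56.5, 200.1]
ee_rot: [-0.001, 1.0, -0.0, -0.002]
contact_force: [-0.0, 0.1, -0.2]
gripper_width: -0.1
grasp_force: 0.0
```

```bash
python3 - <<'E'
from meas import *
s=arm.read_state(); st={k:np.array(s[k]).tolist() for k in("position","ee_rot")}; json.dump(st,open("w2.json","w"))
im=optics.get_image("wrist"); cv2.imwrite("pics/w2.png",im); print(st)
E
```

```text
{'position': [555.2138948711724, 56.484812146899976, 200.05060833982358], 'ee_rot': [-0.0007890429477429938, 0.9999982985633491, -0.0004592772675958472, -0.0016029179720136065]}
```

View pics/w2.png

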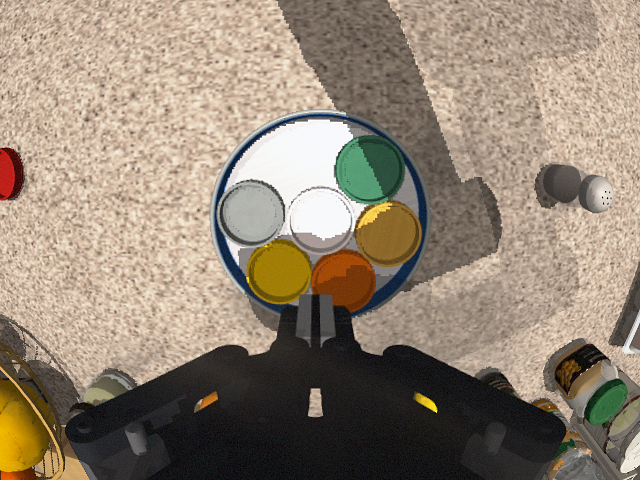

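```bash
python3 - <<'E'
from meas import *
st=json.load(open("w2.json")); C=np.array([557,59.4])
for n,uv in dict(grey=(252,212),green=(370,170),white=(321,219),gold=(388,233),yellow=(280,272),orange=(344,280)).items():
    p=plane("wrist",uv,20,st)[0][:2]; d=p-C; print(n,p.round(1),np.hypot(*d).round(1),(np.degrees(np.arctan2(d[1],d[0]))%360).round(1))
print(circ(plane("wrist",np.array([(211,214),(432,214),(321,110)]),27,st)))
print("red?",plane("wrist",(5,174),18,st)[0])
E
```

```text
grey [548.2  -1.5] 61.6 261.8
green [510.6 102.5] 63.4 137.1
white [554.7  60.1] 2.4 163.7
gold [567.3 121.1] 62.5 80.5
yellow [605.3  22.2] 60.9 322.4
orange [613.1  82. ] 60.5 21.9
(array([558.64099307,  60.84381382]), np.float64(99.17112563960592))
red? [ 495.93159344 -298.97990623   18.        ]
```

Call:
{"api": "step_arm", "payload": {"motion": [{"dr": [0, 0, 0], "slide": [59, -367, 50], "jaw": 0}, {"dr": [0, 0, 0], "slide": [59, -367, 50], "jaw": 0}, {"dr": [0, 0, 0], "slide": [59, -367, 50], "jaw": 0}, {"dr": [0, 0, 0], "slide": [59, -367, 50], "jaw": 0}, {"dr": [0, 0, 0], "slide": [59, -367, 50], "jaw": 0}, {"dr": [0, 0, 0], "slide": [59, -367, 50], "jaw": 0}, {"dr": [0, 0, 0], "slide": [59, -367, 50], "jaw": 0}, {"dr": [0, 0, 0], "slide": [59, -367, 50], "jaw": 0}]}}

```text
clock: 8.15
position: [497.3, -310.4, 150.7]
ee_rot: [-0.0, 1.0, 0.0, -0.001]
contact_force: [-0.2, 0.4, -0.0]
gripper_width: -0.0
grasp_force: 0.0
```

```bash
python3 - <<'E'
from meas import *
s=arm.read_state(); print(s["position"])
im=optics.get_image("wrist"); cv2.imwrite("pics/w3.png",im)
hsv=cv2.cvtColor(im,cv2.COLOR_BGR2HSV).astype(int)
m=((hsv[...,0]<8)|(hsv[...,0]>172))&(hsv[...,1]>120)&(hsv[...,2]>40)
m=cv2.morphologyEx(m.astype(np.uint8),cv2.MORPH_OPEN,np.ones((5,5)))
for c in cv2.findContours(m,0,cv2.CHAIN_APPROX_NONE)[0]:
    if cv2.contourArea(c)>1500: print(cv2.minEnclosingCircle(c),circ(plane("wrist",cv2.convexHull(c)[:,0],17,s)))
E
```

```text
[ 497.3441754  -310.41038911  150.69621873]
((313.58453369140625, 227.7410125732422), 40.31074142456055) (array([ 494.16179674, -313.02372357]), np.float64(31.137206793849305))
```

View pics/w3.png

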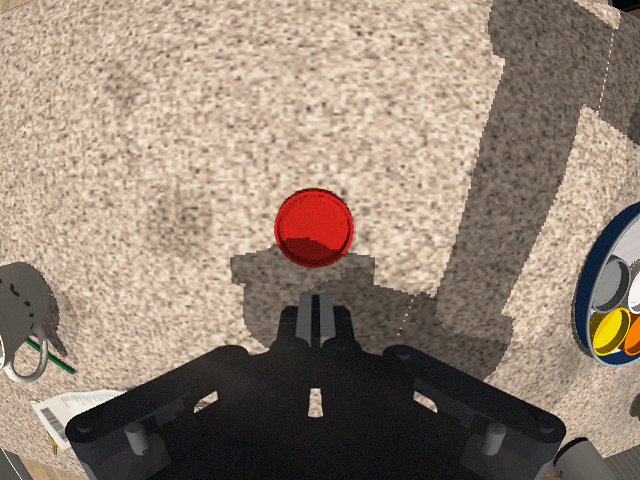

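Call:
{"api": "step_arm", "payload": {"motion": [{"dr": [0, 0, 0], "slide": [3, -2.5, 50], "jaw": 0}, {"dr": [0, 0, 0], "slide": [3, -2.5, 100], "jaw": 0}, {"dr": [0, 0, 0], "slide": [3, -2.5, 130], "jaw": 0}, {"dr": [0, 0, 0], "slide": [3, -2.5, 143.5], "jaw": 0}, {"dr": [0, 0, 0], "slide": [3, -2.5, 143.5], "jaw": 10}, {"dr": [0, 0, 0], "slide": [3, -2.5, 143.5], "jaw": 20}, {"dr": [0, 0, 0], "slide": [3, -2.5, 143.5], "jaw": 30}, {"dr": [0, 0, 0], "slide": [3, -2.5, 143.5], "jaw": 40}]}}

```text
clock: 9.2
position: [496.0, -313.5, 10.1]
ee_rot: [-0.001, 1.0, -0.001, 0.002]
contact_force: [0.1, 0.7, 4.6]
gripper_width: 40.2
grasp_force: 7.9
```

Call:
{"api": "step_arm", "payload": {"motion": [{"dr": [0, 0, 0], "slide": [0, 0, 0], "jaw": 45}, {"dr": [0, 0, 0], "slide": [0, 0, 0], "jaw": 45}, {"dr": [0, 0, 0], "slide": [0, 0, -5], "jaw": 45}, {"dr": [0, 0, 0], "slide": [0, 0, -15], "jaw": 45}, {"dr": [0, 0, 0], "slide": [0, 0, -40], "jaw": 45}, {"dr": [0, 0, 0], "slide": [0, 0, -60], "jaw": 45}, {"dr": [0, 0, 0], "slide": [0, 0, -60], "jaw": 45}, {"dr": [0, 0, 0], "slide": [0, 0, -60], "jaw": 45}]}}

```text
clock: 10.2
position: [494.1, -312.7, 67.5]
ee_rot: [-0.0, 1.0, 0.0, -0.001]
contact_force: [-0.4, 0.4, -1.1]
gripper_width: 43.9
grasp_force: 60.4
```

```bash
python3 - <<'E'
from meas import *
s=arm.read_state(); print(s["position"],s["gripper_width"],s["grasp_force"])
im=optics.get_image("wrist"); cv2.imwrite("pics/w4.png",im)
E
```

```text
[ 494.14666017 -312.72836412   67.53982176] 43.890310799128514 60.365626550337765
```

View pics/w4.png

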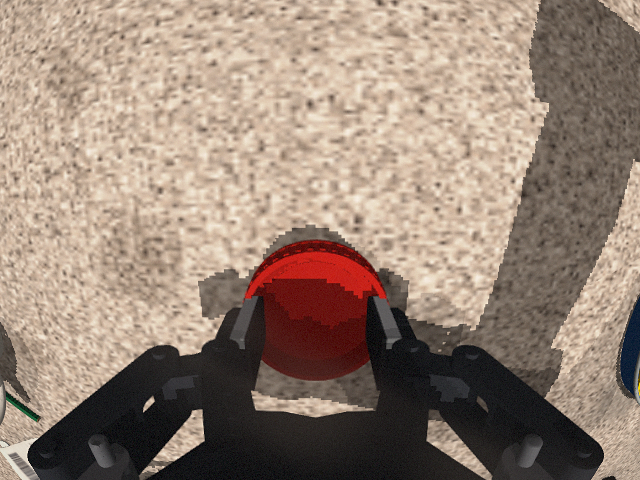

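Call:
{"api": "step_arm", "payload": {"motion": [{"dr": [0, 0, 0], "slide": [-3, 60, -5], "jaw": 45}, {"dr": [0, 0, 0], "slide": [-3, 120, -5], "jaw": 45}, {"dr": [0, 0, 0], "slide": [-3, 180, -5], "jaw": 45}, {"dr": [0, 0, 0], "slide": [-3, 240, -5], "jaw": 45}, {"dr": [0, 0, 0], "slide": [-3, 300, -5], "jaw": 45}, {"dr": [0, 0, 0], "slide": [-3, 340, -5], "jaw": 45}, {"dr": [0, 0, 0], "slide": [-3, 351, -5], "jaw": 45}, {"dr": [0, 0, 0], "slide": [-3, 351, -5], "jaw": 45}]}}

```text
clock: 11.25
position: [496.9, 38.1, 72.5]
ee_rot: [-0.001, 1.0, -0.0, -0.001]
contact_force: [-0.5, -0.3, -0.5]
gripper_width: 43.4
grasp_force: 60.5
```

```bash
python3 - <<'E'
from meas import *
s=arm.read_state(); print(s["position"],s["gripper_width"],s["grasp_force"])
im=optics.get_image("wrist"); cv2.imwrite("pics/w5.png",im)
E
```

```text
[496.85774551  38.11020016  72.53113161] 43.418239373607506 60.4744457777997
```

View pics/w5.png

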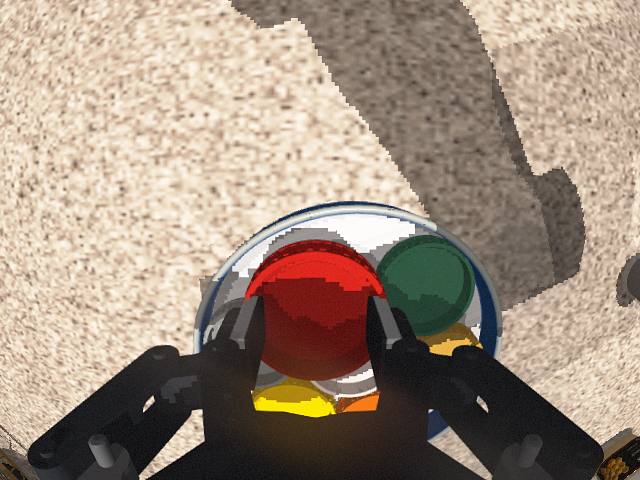

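Call:
{"api": "step_arm", "payload": {"motion": [{"dr": [0, 0, 0], "slide": [0, 0, 20], "jaw": 45}, {"dr": [0, 0, 0], "slide": [0, 0, 35], "jaw": 45}, {"dr": [0, 0, 0], "slide": [0, 0, 42], "jaw": 45}, {"dr": [0, 0, 0], "slide": [0, 0, 45], "jaw": 45}, {"dr": [0, 0, 0], "slide": [0, 0, 48], "jaw": 45}, {"dr": [0, 0, 0], "slide": [0, 0, 50], "jaw": 45}, {"dr": [0, 0, 0], "slide": [0, 0, 50], "jaw": 45}, {"dr": [0, 0, 0], "slide": [0, 0, 50], "jaw": 45}]}}

```text
clock: 12.3
position: [498.1, 38.3, 23.4]
ee_rot: [-0.001, 1.0, 0.0, 0.001]
contact_force: [4.3, 1.0, -1.1]
gripper_width: 43.8
grasp_force: 60.8
```

Call:
{"api": "step_arm", "payload": {"motion": [{"dr": [0, 0, 0], "slide": [-1, 0, 2], "jaw": 45}, {"dr": [0, 0, 0], "slide": [-1, 0, 4], "jaw": 45}, {"dr": [0, 0, 0], "slide": [-1, 0, 6], "jaw": 45}, {"dr": [0, 0, 0], "slide": [-1, 0, 8], "jaw": 45}, {"dr": [0, 0, 0], "slide": [-1, 0, 10], "jaw": 45}, {"dr": [0, 0, 0], "slide": [-1, 0, 12], "jaw": 45}, {"dr": [0, 0, 0], "slide": [-1, 0, 12], "jaw": 45}, {"dr": [0, 0, 0], "slide": [-1, 0, 12], "jaw": 45}]}}

```text
clock: 13.3
position: [498.4, 38.0, 12.3]
ee_rot: [-0.001, 1.0, -0.0, 0.0]
contact_force: [0.3, 1.5, 10.9]
gripper_width: 44.0
grasp_force: 65.3
```

Call:
{"api": "step_arm", "payload": {"motion": [{"dr": [0, 0, 0], "slide": [0, 0, 0], "jaw": 30}, {"dr": [0, 0, 0], "slide": [0, 0, 0], "jaw": 20}, {"dr": [0, 0, 0], "slide": [0, 0, 0], "jaw": 0}, {"dr": [0, 0, 0], "slide": [0, 0, 0], "jaw": 0}, {"dr": [0, 0, 0], "slide": [0, 0, 0], "jaw": 0}, {"dr": [0, 0, 0], "slide": [0, 0, 2], "jaw": 0}, {"dr": [0, 0, 0], "slide": [0, 0, 3.5], "jaw": 0}, {"dr": [0, 0, 0], "slide": [0, 0, 3.5], "jaw": 0}]}}

```text
clock: 14.3
position: [498.4, 38.0, 8.1]
ee_rot: [-0.001, 1.0, -0.0, 0.0]
contact_force: [-1.3, -0.0, 3.6]
gripper_width: -0.1
grasp_force: 2.3
```

Call:
{"api": "step_arm", "payload": {"motion": [{"dr": [0, 0, 0], "slide": [0, 0, -20], "jaw": 0}, {"dr": [0, 0, 0], "slide": [0, 0, -60], "jaw": 0}, {"dr": [0, 0, 0], "slide": [-30, 10, -120], "jaw": 0}, {"dr": [0, 0, 0], "slide": [-57, 18, -170], "jaw": 0}, {"dr": [0, 0, 0], "slide": [-57, 18, -190], "jaw": 0}, {"dr": [0, 0, 0], "slide": [-57, 18, -190], "jaw": 0}, {"dr": [0, 0, 0], "slide": [-57, 18, -190], "jaw": 0}, {"dr": [0, 0, 0], "slide": [-57, 18, -190], "jaw": 0}]}}

```text
clock: 15.3
position: [554.2, 55.7, 195.9]
ee_rot: [-0.001, 1.0, -0.001, -0.002]
contact_force: [0.5, 0.8, 0.1]
gripper_width: 0.5
grasp_force: 0.0
```

```bash
python3 - <<'E'
from meas import *
s=arm.read_state(); print(s["position"],s["contact_force"])
a=optics.get_image("wrist")[90:340,190:460]; b=optics.get_image("side")
p=np.array(optics.camera_info("side")["view"])@np.array([557,59.4,20,1]); K=optics.camera_info("side")["camera_matrix"]
u=int(K[0][0]*p[0]/-p[2]+K[0][2]); v=int(K[1][1]*-p[1]/-p[2]+K[1][2]); print(u,v)
b=b[max(0,v-75):v+75,max(0,u-80):u+80]
cv2.imwrite("pics/end.png",np.hstack([cv2.resize(a,(400,400)),cv2.resize(b,(400,400))]))
E
```

```text
[554.18564854  55.72836428 195.93012187] [0.53571355 0.8348832  0.1203366 ]
317 284
```

View pics/end.png

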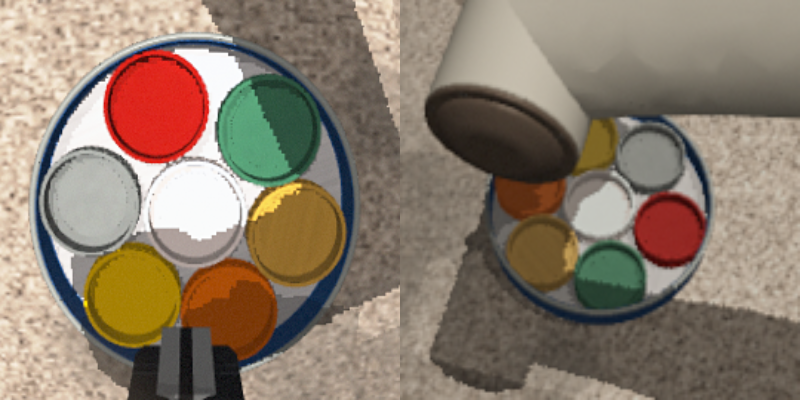

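The wrist view (left) shows seven lids in one layer, with red at (156,105) between grey and green. In the side view (right) they look equally low. Pressing on red met its cup floor at z = 8.1 mm, so it lies flat.

```bash
python3 -c "
from bench import arm; print(arm.job_done())"
```

```text
the job is handed in; nothing more can be done
None
```

The red lid is in the tin with the other six; all seven look flat in one layer in the last pictures, and I handed the job in at about 15 s on the robot's clock, but no verdict came back.

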